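# Pick the rocking tubs out of the packing set

### The arm

A 6-joint arm with a two-finger parallel gripper is mounted at the origin on the work surface. World frame = base frame: x ahead of the robot, y to its left, z up, the work surface at z = 0. Lengths are in m, angles in rad, forces in N, time in s.
With the tool pointing down it reaches from about 0.275 to 0.725 m from the base axis. Payload 5.6 kg.
Tool frame: the origin (TCP) lies at the very end of the fingers, on their centre line; the grasp point (between the pads) lies 19 mm behind it (robot.hold_point_z is the distance from the TCP to the grasp point, in m); z points along the fingers, y is the line along which they close (so a half turn about z gives the same grasp; the last joint's range is limited). The gripper opens to 85 mm and grips with 20 to 120 N. Pads are 22 mm wide; open, the fingers measure 114 mm over their backs; the gripper's body (76 mm by 85 mm) begins 54 mm behind the grasp point. The pads swing forward as they close: fully open they stand 13 mm farther back than shut.
Start: joints at [-0.999, 0.255, 0.108, 0, -1.424, -0.285], TCP at [0.156, -0.528, 0.231] pointing down, gripper open.
Joint ranges: [-2.95, 2.95], [-1.21, 1.97], [-1.09, 1.5], [-2.87, 1.71], [-2.94, -0.07], [-3.05, 3.05]. Speed limits (rad/s): [2.57, 2.57, 3.14, 3.14, 3.14, 3.14].

### API

Orientations are given as a rotation vector (axis times angle).
In Python, from bench import robot, imaging gives the robot as it stands.
- The arm moves only by the tool apply_moves, never from a script. Its argument "targets" is a list of rows, each an object with "rotation": the turn, a rotation vector about the tool's x, y, z scaled (see below), a list of three; "delta_pos": the shift along the tool's x, y, z scaled (see below), a list of three; "grip": the closure, from 0 (fully open) to 1 (shut). A call has 1 to 8 rows; each row shifts and turns the commanded pose from where the row before left it, along the tool's axes as they then stand; what a row does not reach is not made up. The controller multiplies each number of a shift by 0.025 m and each number of a turn by 0.5 rad. A row lasts 1/10 s, in which the tool goes at most 50 mm and 8.59 degrees, less where a joint would pass 70% of its speed; a pose out of reach is approached as far as the arm can. A call with a number of a shift or a turn outside -1 to 1 is refused whole. A call with a gripper value outside its range is refused whole. The fingers move at their own pace and stop on an object; the grip force is fixed at half the most. Time passes only in rows, so rows that do not move let the fingers close. It gives the time, the measured TCP pose, the force, the opening and the grip force at its end, in the units of the state.
- robot.state(): the state, without advancing time (a new reading comes with each control period).
- imaging.snapshot(name): name is "side" or "top" or "wrist"; returns a dict with "color" (420x560x3 uint8, red, green, blue), "fx", "fy", "cx", "cy" (pixels), "pose" (4x4, takes a point from camera to world coordinates); the wrist camera has in their place "tool_from_camera" (4x4, takes a point from camera to tool coordinates, whose origin is the TCP and whose axes are the flange's). Camera axes: x right, y down, z forward; pixel columns grow to the right and rows downward; lengths in m; the calibration is good to about 2 mm. A picture is of the moment at which its call begins: read the wrist's pose just before it. There is no depth.
- robot.hand_in(): hands the job in; it is judged then, once.
Trained networks look in the newest picture that a camera, given by its name, has taken for a name from the list of things; names that differ only in an ending like _2 or _b are one class to them, and where a whole thing is asked for, a point or a joint stands for the part that bears it (a point fixed in the world has none). Each returns a list of dicts, best first, with "conf" (0 to 1); they miss things now and then, are a little off and sometimes report something else, mostly with a low value. They report only what shows in the picture. A call takes as long as a camera call.
- imaging.find_in(camera, label): "pixel" ([column, row] in pixels, amid what is visible of it).
- imaging.masks_of(camera, label): "pixels" (420x560 bool, what is visible of it) and "pixel" ([column, row] in pixels, amid what is visible of it).
- imaging.mark_of(camera, label): "pixel" ([column, row] in pixels: a listed point, or the origin of a listed thing).
The state is a dict: "time": time; "joint_positions": joint angles; "qd": joint speeds; "joint_torque": joint torques, N m; "tcp_pos": TCP position; "ee_rot": TCP orientation; "force": force on the tool from outside, world axes, zero at the start; "ft_torque": the same for the moment, N m; "gripper_width": finger opening in m; "grip_force": force on a finger pad.
Only numpy, scipy, OpenCV 4.12 (cv2) and the standard library are available. Lean on these libraries where they do the work, as an engineer would, in place of code of your own. Each camera call takes 0.05 s, during which the arm holds its last target. There are 200 camera calls.

### The job

Four empty black tubs stand on the green mat, ready for packing, and some have warped bases. Press down on the rim at both ends of each one to find those that rock, and stand every rocking tub upright on the floor of the blue crate. Leave the steady tubs standing where they are on the mat, and do not disturb the mushroom or the brush.

Things in the scene. Friction and masses are not known exactly. Their poses are not given: they have to be found in the camera images.
- mat: Green flat plastic mat fixed to the table, 220 mm (its x) by 330 mm (its y), 6 mm thick; origin at the centre of its underside, z up. It lies left or right of the robot's middle line, the crate on the other side, both turned by up to 9 degrees. Four look-alike black tubs stand on it, one on each spot a to d.
- spot_a (a point): Point on the mat's upper face, 60 mm towards -x and 82.5 mm towards -y of its centre along the mat's own axes; one of four look-alike black tubs is centred here to within 5 mm, long axis along the mat's y to within 3 degrees. Tub: rigid, open-topped, 130 mm long, 62 wide, 50 high, 0.1 to 0.2 kg; picked up from above across its width.
- spot_b (a point): Point on the mat's upper face, 60 mm towards -x and 82.5 mm towards +y of its centre along the mat's own axes; one of four look-alike black tubs is centred here to within 5 mm, long axis along the mat's y to within 3 degrees. Each tub's end walls are 10 mm thick with a flat top, fit to press on with shut fingers; its long walls are 4 mm thick.
- spot_c (a point): Point on the mat's upper face, 60 mm towards +x and 82.5 mm towards -y of its centre along the mat's own axes; one of four look-alike black tubs is centred here to within 5 mm, long axis along the mat's y to within 3 degrees. A tub that rocks is warped up 6 mm under one end (either one): level and as high as the others at rest, 1 to 2 N down on that end wall dips it about 5 mm.
- spot_d (a point): Point on the mat's upper face, 60 mm towards +x and 82.5 mm towards +y of its centre along the mat's own axes; one of four look-alike black tubs is centred here to within 5 mm, long axis along the mat's y to within 3 degrees. A steady tub is firm at both ends (under 1 mm of give at 20 N); a rocking one is firm at its other end. More than one may rock.
- crate: Blue vented plastic crate fixed to the table, open on top and empty, outside 300 mm (its x) by 200 mm (its y) by 90 mm high, walls 5 mm (corner posts 8 mm), floor 5 mm thick; origin at the centre of its underside. Two tubs fit side by side with their long axes along the crate's y, at 65 mm either side of its centre along x, with room for open fingers.
- mushroom: Bystander: brown-capped mushroom standing at the mat's centre between the tubs, 44 mm high, cap 38 mm across; origin at the centre of its foot.
- brush: Bystander: hand brush 180 mm long lying beyond the mat, along its +x edge; 20 mm high; origin at the centre of its underside.

How it is judged:
At the end, for the whole second after the job is handed in: The two rocking tubs (tub_r, tub_s in the rules) stand upright within 9 degrees on the crate floor, let go and still; the steady ones (tub_p, tub_q) upright within 50 mm of their start; mushroom and brush within 60 mm of theirs. Which spot has which tub is not reported (x of tub_r in the frame of crate between -0.145 and 0.145 m and y of tub_r in the frame of crate between -0.095 and 0.095 m and z of each of tub_r, tub_s in the frame of crate below 0.02 m and angle between each of tub_r, tub_s's own z axis and vertical below 0.15 rad and linear speed of each of tub_r, tub_s, tub_p, tub_q below 0.02 m/s and contact force between the fingers and tub_r below 0.1 N and x of tub_s in the frame of crate between -0.145 and 0.145 m and y of tub_s in the frame of crate between -0.095 and 0.095 m and contact force between the fingers and tub_s below 0.1 N and distance of each of tub_p, tub_q from where it was at the start of the episode below 0.05 m and angle between each of tub_p, tub_q's own z axis and vertical below 0.1 rad and distance of each of mushroom, brush from where it was at the start of the episode below 0.06 m); the robot touches nothing.
It fails at once if the stray mushroom or the brush is shifted by more than 60 mm (distance of any of mushroom, brush from where it was at the start of the episode above 0.06 m).
It fails at once if a steady tub is put in the crate ((horizontal distance between tub_p and crate below 0.1 m and z of tub_p in the frame of crate below 0.03 m) or (horizontal distance between tub_q and crate below 0.1 m and z of tub_q in the frame of crate below 0.03 m)).
It also fails if it takes over 72 s, if anything falls off the work surface, if the arm or the gripper's body presses on something with over 40 N, if the wrist force passes 120 N, or if a joint passes its speed limit or range.

## Working session

There is one attempt and no reset: what is moved stays moved. The work goes in short steps, Python scripts to look and compute and a tool call to move; the robot and the scene stay as the last step left them, time stands still between calls to the robot, and variables do not carry over. Pictures are saved under pics/ and viewed, at most 10 in all, crops included, and the job is handed in when it is done.

Besides the shell and the picture viewer there is one more tool, called after ">>>" as a command line: name --argument value ..., lists and objects as JSON in quotes. apply_moves: Moves the arm, as the interface text tells. Its arguments: {"type":"object","properties":{"targets":{"type":"array"}},"required":["targets"]}

```bash
mkdir -p pics
cat > h.py <<'E'
import numpy as np, cv2
from scipy.spatial.transform import Rotation as R
from bench import robot, imaging
def ray(s,px,z):
    P=s['pose']; d=P[:3,:3]@np.array([(px[0]-s['cx'])/s['fx'],(px[1]-s['cy'])/s['fy'],1]); o=P[:3,3]
    return o+d*(z-o[2])/d[2]
E
python3 - <<'E'
from h import *
print(robot.state())
s=imaging.snapshot('top'); cv2.imwrite('pics/top.png',s['color'][...,::-1])
print(s['pose'],s['fx'])
for l,z in [('mat',.006),('spot_a',.006),('spot_b',.006),('spot_c',.006),('spot_d',.006),('crate',0),('mushroom',.006),('brush',0)]:
    for m in imaging.mark_of('top',l)[:4]: print(l,m['conf'],np.round(m['pixel']),ray(s,m['pixel'],z).round(4))
E
```

```text
{'time': 0.0, 'joint_positions': array([-9.99391039e-01,  2.55759562e-01,  1.07005795e-01, -4.80103955e-04,
       -1.42388279e+00, -2.84581779e-01]), 'qd': array([-0.00030716,  0.00043144,  0.00105588, -0.00013304, -0.00016872,
        0.00040194]), 'joint_torque': array([-4.27804131e-03, -3.86623979e+01,  2.37938976e+01,  5.36581680e+00,
       -6.45695589e-03, -4.84768918e-06]), 'tcp_pos': array([ 0.15551062, -0.52704657,  0.23038884]), 'ee_rot': array([ 4.48840985e-01, -3.10902770e+00, -2.93917319e-03]), 'force': array([-0.2404417 ,  0.86357129,  0.17284239]), 'ft_torque': array([-0.01259085,  0.01471198,  0.0285317 ]), 'grip_force': 0.0, 'gripper_width': 0.08548290877968227}
[[ 0.17677186 -0.96243809  0.20606948  0.37704235]
 [-0.98424537 -0.17361315  0.03345945 -0.02732066]
 [ 0.00357372 -0.20873762 -0.97796515  0.98100045]
 [ 0.          0.          0.          1.        ]] 406.704174937284
mat 0.77 [194. 233.] [0.5038 0.2017 0.006 ]
spot_a 0.82 [172. 198.] [0.5798 0.2755 0.006 ]
spot_a 0.79 [234. 216.] [0.5623 0.1133 0.006 ]
spot_a 0.76 [218. 268.] [0.4319 0.1262 0.006 ]
spot_a 0.59 [156. 246.] [0.4564 0.2843 0.006 ]
spot_b 0.82 [172. 198.] [0.5798 0.2755 0.006 ]
spot_b 0.79 [234. 216.] [0.5623 0.1133 0.006 ]
spot_b 0.76 [218. 268.] [0.4319 0.1262 0.006 ]
spot_b 0.59 [156. 246.] [0.4564 0.2843 0.006 ]
spot_c 0.82 [172. 198.] [0.5798 0.2755 0.006 ]
spot_c 0.79 [234. 216.] [0.5623 0.1133 0.006 ]
spot_c 0.76 [218. 268.] [0.4319 0.1262 0.006 ]
spot_c 0.59 [156. 246.] [0.4564 0.2843 0.006 ]
spot_d 0.82 [172. 198.] [0.5798 0.2755 0.006 ]
spot_d 0.79 [234. 216.] [0.5623 0.1133 0.006 ]
spot_d 0.76 [218. 268.] [0.4319 0.1262 0.006 ]
spot_d 0.59 [156. 246.] [0.4564 0.2843 0.006 ]
crate 0.81 [374. 270.] [ 0.4952 -0.2405  0.    ]
mushroom 0.49 [200. 237.] [0.4975 0.1852 0.006 ]
brush 0.98 [210. 166.] [0.6804 0.2007 0.    ]
```

View pics/top.png

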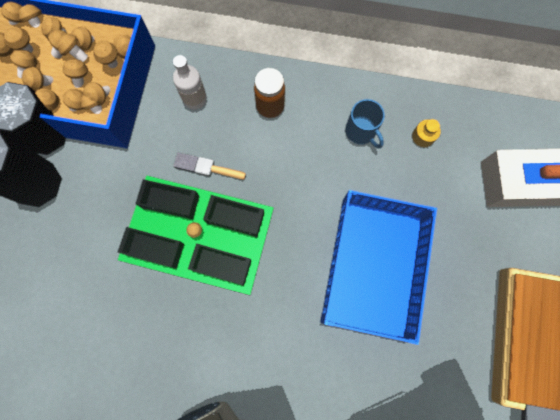

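The top view shows the mat (corners about 147,178 / 272,205 / 250,293 / 118,262) with four tubs, the mushroom at (195,230), the brush at (210,167) and the crate at (380,266). Next I'll fit box silhouettes to the masks to get poses.

```bash
cat >> h.py <<'E'
from scipy.optimize import minimize
def proj(s,p):
    P=s['pose']; c=(np.asarray(p)-P[:3,3])@P[:3,:3]
    return np.c_[s['fx']*c[:,0]/c[:,2]+s['cx'],s['fy']*c[:,1]/c[:,2]+s['cy']]
def fitbox(s,mask,x0,L,W,z0,z1):
    """x,y,yaw of a box (L along its x, W along its y) whose silhouette matches the mask"""
    K=4; M=cv2.resize(mask.astype(np.float32),None,fx=K,fy=K)>.5
    def cost(v):
        c,q=np.cos(v[2]),np.sin(v[2])
        p=[[v[0]+c*a-q*b,v[1]+q*a+c*b,z] for a in(-L/2,L/2) for b in(-W/2,W/2) for z in(z0,z1)]
        h=cv2.convexHull(((proj(s,p)+.5)*K-.5).astype(np.float32)); I=np.zeros(M.shape,np.uint8)
        cv2.fillConvexPoly(I,np.round(h*16).astype(np.int32),1,shift=4)
        return (I.astype(bool)^M).sum()/M.sum()
    S=np.array([x0]*4)+np.vstack([np.zeros(3),np.diag([.015,.015,.1])])
    r=minimize(cost,x0,method='Nelder-Mead',options=dict(initial_simplex=S,xatol=1e-5,fatol=1e-5))
    return r.x,r.fun
E
cat > m.py <<'E'
from h import *
s=imaging.snapshot('top'); hsv=cv2.cvtColor(s['color'],cv2.COLOR_RGB2HSV)
g=cv2.inRange(hsv,(45,120,60),(75,255,255))
cs=max(cv2.findContours(g,0,2)[0],key=cv2.contourArea); m=np.zeros(g.shape,np.uint8); cv2.fillPoly(m,[cv2.convexHull(cs)],1)
print('mat',fitbox(s,m>0,[.505,.2,-.1],.22,.33,.0,.006))
for t in imaging.masks_of('top','spot_a')[:6]:
    p=ray(s,t['pixel'],.05); print('tub',t['conf'],t['pixel'],t['pixels'].sum(),fitbox(s,t['pixels'],[p[0],p[1],-.1],.062,.130,.006,.056))
t=imaging.masks_of('top','crate')[0]; c=cv2.findContours(t['pixels'].astype(np.uint8),0,2)[0]; c=max(c,key=cv2.contourArea)
m=np.zeros(g.shape,np.uint8); cv2.fillPoly(m,[cv2.convexHull(c)],1)
print('crate',t['conf'],t['pixels'].sum(),fitbox(s,m>0,[.495,-.24,-.1],.30,.20,0,.09))
E
python3 m.py
```

```text
mat (array([ 0.50598442,  0.1964341 , -0.07447765]), np.float64(0.00946280907779516))
tub 0.59 [199.1, 238.1] 5691 (array([ 0.50848349,  0.2757953 , -0.12533126]), np.float64(0.8042499450911487))
crate 0.57 13212 (array([ 0.498832  , -0.2363085 , -0.02845208]), np.float64(0.02212090977957615))
```

```bash
cat > t.py <<'E'
from h import *
s=imaging.snapshot('top'); I=s['color'].astype(int)
dark=((I.max(2)<75)&(I.max(2)-I.min(2)<30)).astype(np.uint8)
c,q=np.cos(-.0745),np.sin(-.0745)
for n,a,b in [('a',-.06,-.0825),('b',-.06,.0825),('c',.06,-.0825),('d',.06,.0825)]:
    x=.506+c*a-q*b; y=.1964+q*a+c*b
    k=np.zeros(dark.shape,np.uint8)
    pts=[[x+dx,y+dy,z] for dx in(-.055,.055) for dy in(-.082,.082) for z in(.006,.056)]
    cv2.fillConvexPoly(k,cv2.convexHull(proj(s,pts).astype(np.int32)),1)
    N,l,st,_=cv2.connectedComponentsWithStats(k*dark); i=1+st[1:,4].argmax()
    ct=max(cv2.findContours((l==i).astype(np.uint8),0,2)[0],key=cv2.contourArea); m=np.zeros_like(k); cv2.fillPoly(m,[ct],1)
    v,f=fitbox(s,m>0,[x,y,-.0745],.062,.130,.006,.056)
    print(n,np.round([x,y],4),m.sum(),v.round(4),round(f,3))
E
python3 t.py
```

```text
a [0.44   0.1186] 1427 [ 0.4395  0.1208 -0.1343] 0.162
b [0.4523 0.2831] 1551 [ 0.4492  0.2859 -0.1182] 0.103
c [0.5597 0.1097] 1483 [ 0.5586  0.1102 -0.1353] 0.133
d [0.572  0.2742] 1568 [ 0.5706  0.2762 -0.0765] 0.108
```

```bash
sed -i 's/^dark=.*/dark=((I[...,1]-np.maximum(I[...,0],I[...,2])<25)\&(I.max(2)<130)).astype(np.uint8)/' t.py
cat >> t.py <<'E'
    if n=='a': V=s['color'][...,::-1].copy(); V=cv2.resize(V[165:305,105:285],None,fx=4,fy=4,interpolation=cv2.INTER_CUBIC)
    C,Q=np.cos(v[2]),np.sin(v[2])
    for z,col in((.056,(0,0,255)),(.006,(255,0,0))):
        p=proj(s,[[v[0]+C*A-Q*B,v[1]+Q*A+C*B,z] for A,B in((-.031,-.065),(.031,-.065),(.031,.065),(-.031,.065))])
        cv2.polylines(V,[np.round((p-[105,165]+.5)*4).astype(np.int32)],True,col,1)
cv2.imwrite('pics/t1.png',V)
E
python3 t.py
```

```text
a [0.44   0.1186] 1513 [ 0.4396  0.1198 -0.1064] 0.098
b [0.4523 0.2831] 1594 [ 0.4492  0.2882 -0.108 ] 0.077
c [0.5597 0.1097] 1511 [ 0.5588  0.1111 -0.1157] 0.114
d [0.572  0.2742] 1608 [ 0.5714  0.2772 -0.0541] 0.085
```

View pics/t1.png

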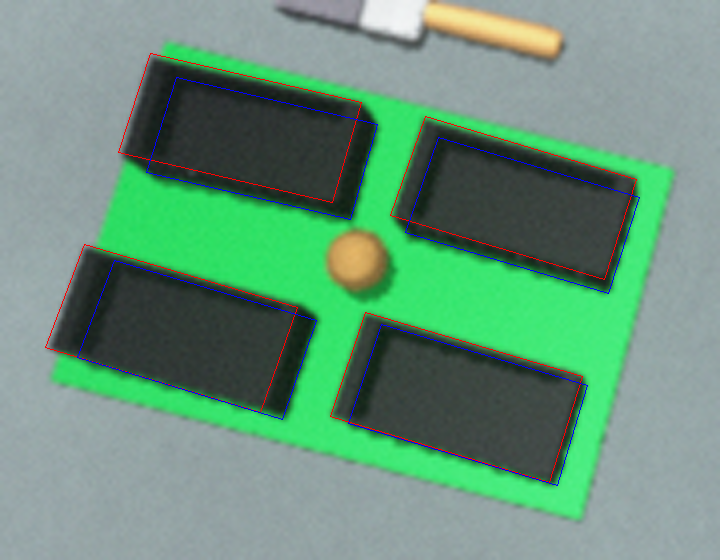

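The overlay boxes sit within about 4 mm of the tubs, with the mat fit tightest. I'll move over the mat and refine there with the wrist camera, turning first and then travelling with the gripper shut.

>>> apply_moves --targets '[{"rotation": [0, 0, -0.3], "delta_pos": [0, 0, -0.1], "grip": 1}, {"rotation": [0, 0, -0.3], "delta_pos": [0, 0, -0.1], "grip": 1}, {"rotation": [0, 0, -0.3], "delta_pos": [0, 0, -0.1], "grip": 1}, {"rotation": [0, 0, -0.3], "delta_pos": [0, 0, -0.1], "grip": 1}, {"rotation": [0, 0, -0.3], "delta_pos": [0, 0, -0.1], "grip": 1}, {"rotation": [0, 0, -0.3], "delta_pos": [0, 0, -0.1], "grip": 1}, {"rotation": [0, 0, -0.3], "delta_pos": [0, 0, -0.1], "grip": 1}, {"rotation": [0, 0, -0.3], "delta_pos": [0, 0, -0.1], "grip": 1}]'

```text
time: 1.5
tcp_pos: [0.1556, -0.5275, 0.2514]
ee_rot: [-2.133, 2.306, -0.0]
force: [-0.5, -0.4, 0.2]
gripper_width: -0.0003
grip_force: 0.0
```

>>> apply_moves --targets '[{"rotation": [0, 0, 0], "delta_pos": [-0.9, -0.35, 0], "grip": 1}, {"rotation": [0, 0, 0], "delta_pos": [-0.9, -0.35, 0], "grip": 1}, {"rotation": [0, 0, 0], "delta_pos": [-0.9, -0.35, 0], "grip": 1}, {"rotation": [0, 0, 0], "delta_pos": [-0.9, -0.35, 0], "grip": 1}, {"rotation": [0, 0, 0], "delta_pos": [-0.9, -0.35, 0], "grip": 1}, {"rotation": [0, 0, 0], "delta_pos": [-0.9, -0.35, 0], "grip": 1}, {"rotation": [0, 0, 0], "delta_pos": [-0.9, -0.35, 0], "grip": 1}, {"rotation": [0, 0, 0], "delta_pos": [-0.9, -0.35, 0], "grip": 1}]'

```text
time: 2.3
tcp_pos: [0.2408, -0.3531, 0.2514]
ee_rot: [-2.126, 2.313, -0.001]
force: [1.7, -0.6, 0.5]
gripper_width: -0.0001
grip_force: 0.0
```

>>> apply_moves --targets '[{"rotation": [0, 0, 0], "delta_pos": [-0.9, -0.35, 0], "grip": 1}, {"rotation": [0, 0, 0], "delta_pos": [-0.9, -0.35, 0], "grip": 1}, {"rotation": [0, 0, 0], "delta_pos": [-0.9, -0.35, 0], "grip": 1}, {"rotation": [0, 0, 0], "delta_pos": [-0.9, -0.35, 0], "grip": 1}, {"rotation": [0, 0, 0], "delta_pos": [-0.9, -0.35, 0], "grip": 1}, {"rotation": [0, 0, 0], "delta_pos": [-0.9, -0.35, 0], "grip": 1}, {"rotation": [0, 0, 0], "delta_pos": [-0.9, -0.35, 0], "grip": 1}, {"rotation": [0, 0, 0], "delta_pos": [-0.9, -0.35, 0], "grip": 1}]'

```text
time: 3.1
tcp_pos: [0.3256, -0.1796, 0.2515]
ee_rot: [-2.126, 2.312, -0.001]
force: [0.9, 0.2, -0.7]
gripper_width: 0.0004
grip_force: 0.0
```

>>> apply_moves --targets '[{"rotation": [0, 0, 0], "delta_pos": [-0.9, -0.35, 0], "grip": 1}, {"rotation": [0, 0, 0], "delta_pos": [-0.9, -0.35, 0], "grip": 1}, {"rotation": [0, 0, 0], "delta_pos": [-0.9, -0.35, 0], "grip": 1}, {"rotation": [0, 0, 0], "delta_pos": [-0.9, -0.35, 0], "grip": 1}, {"rotation": [0, 0, 0], "delta_pos": [-0.9, -0.35, 0], "grip": 1}, {"rotation": [0, 0, 0], "delta_pos": [-0.9, -0.35, 0], "grip": 1}, {"rotation": [0, 0, 0], "delta_pos": [-0.9, -0.35, 0], "grip": 1}, {"rotation": [0, 0, 0], "delta_pos": [-0.9, -0.35, 0], "grip": 1}]'

```text
time: 3.9
tcp_pos: [0.4105, -0.0061, 0.2515]
ee_rot: [-2.126, 2.312, -0.0]
force: [-0.7, -0.8, -0.1]
gripper_width: -0.0005
grip_force: 0.0
```

>>> apply_moves --targets '[{"rotation": [0, 0, 0], "delta_pos": [-0.9, -0.35, -0.4], "grip": 1}, {"rotation": [0, 0, 0], "delta_pos": [-0.9, -0.35, -0.4], "grip": 1}, {"rotation": [0, 0, 0], "delta_pos": [-0.9, -0.35, -0.4], "grip": 1}, {"rotation": [0, 0, 0], "delta_pos": [-0.9, -0.35, -0.4], "grip": 1}, {"rotation": [0, 0, 0], "delta_pos": [-0.9, -0.35, -0.4], "grip": 1}, {"rotation": [0, 0, 0], "delta_pos": [-0.9, -0.35, -0.4], "grip": 1}, {"rotation": [0, 0, 0], "delta_pos": [-0.9, -0.35, -0.4], "grip": 1}, {"rotation": [0, 0, 0], "delta_pos": [0, 0, 0], "grip": 1}]'

```text
time: 4.7
tcp_pos: [0.4856, 0.1468, 0.3215]
ee_rot: [-2.127, 2.31, -0.0]
force: [0.3, -0.2, -0.6]
gripper_width: 0.0
grip_force: 0.0
```

```bash
cat >> h.py <<'E'
def wrist():
    st=robot.state(); s=imaging.snapshot('wrist'); T=np.eye(4); T[:3,:3]=R.from_rotvec(st['ee_rot']).as_matrix(); T[:3,3]=st['tcp_pos']
    s['pose']=T@s['tool_from_camera']; return s
E
python3 - <<'E'
from h import *
s=wrist(); V=s['color'][...,::-1].copy(); print(robot.state()['tcp_pos'],s['pose'].round(3))
cv2.imwrite('pics/w0.png',V)
np.savez('w0.npz',**s)
for n,v in dict(a=[.4396,.1198,-.1064],b=[.4492,.2882,-.108],c=[.5588,.1111,-.1157],d=[.5714,.2772,-.0541]).items():
    C,Q=np.cos(v[2]),np.sin(v[2]); p=proj(s,[[v[0]+C*A-Q*B,v[1]+Q*A+C*B,.056] for A,B in((-.031,-.065),(.031,-.065),(.031,.065),(-.031,.065))])
    cv2.polylines(V,[np.round(p).astype(np.int32)],True,(0,0,255),1)
cv2.imwrite('pics/w1.png',V)
E
```

```text
[0.48484584 0.14573395 0.32106426] [[-0.997  0.08   0.023  0.479]
 [ 0.083  0.958  0.273  0.077]
 [-0.     0.274 -0.962  0.466]
 [ 0.     0.     0.     1.   ]]
```

View pics/w1.png

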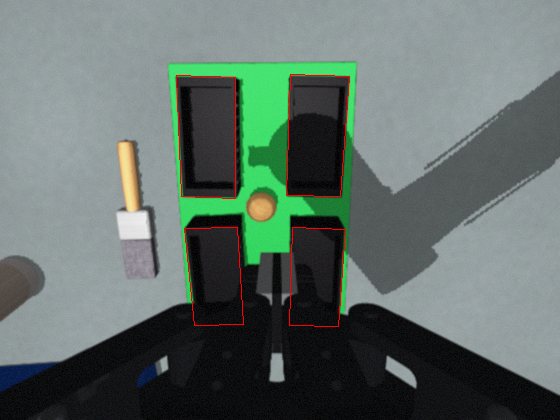

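Run:
```python
import cv2,numpy as np
V=cv2.imread('pics/w0.png')[55:335,160:370].astype(float)
V=(255*np.clip(V/160,0,1)**.6).astype(np.uint8)
V=cv2.resize(V,None,fx=2.1,fy=2.1,interpolation=cv2.INTER_CUBIC); cv2.imwrite('pics/w2.png',V)
```

```text
(no output)
```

View pics/w2.png

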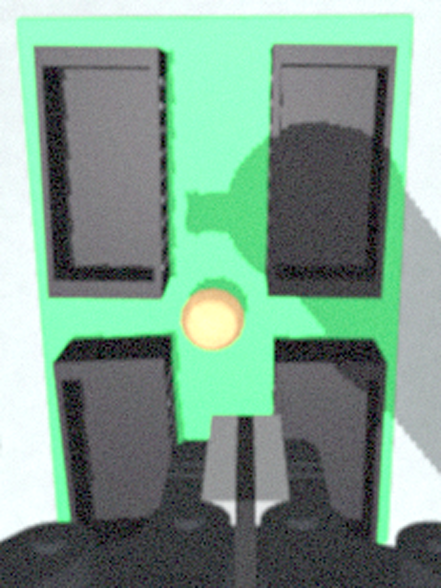

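The bright crop clears up the orientation: image up is −y, so c is top-left, a top-right, d bottom-left and b bottom-right. The rims agree with the fits to about 3 mm. I'll start pressing with a's +y end, gently at first to learn the stiffness.

>>> apply_moves --targets '[{"rotation": [0, 0, 0], "delta_pos": [-0.15, 0.22, 1], "grip": 1}, {"rotation": [0, 0, 0], "delta_pos": [-0.15, 0.22, 1], "grip": 1}, {"rotation": [0, 0, 0], "delta_pos": [-0.15, 0.22, 1], "grip": 1}, {"rotation": [0, 0, 0], "delta_pos": [-0.15, 0.22, 1], "grip": 1}, {"rotation": [0, 0, 0], "delta_pos": [-0.15, 0.22, 1], "grip": 1}, {"rotation": [0, 0, 0], "delta_pos": [-0.15, 0.22, 1], "grip": 1}, {"rotation": [0, 0, 0], "delta_pos": [-0.15, 0.22, 1], "grip": 1}, {"rotation": [0, 0, 0], "delta_pos": [-0.1, 0.2, 1], "grip": 1}]'

```text
time: 5.55
tcp_pos: [0.4428, 0.1763, 0.1204]
ee_rot: [-2.126, 2.313, 0.0]
force: [-0.5, -0.3, 0.7]
gripper_width: 0.0
grip_force: 0.0
```

>>> apply_moves --targets '[{"rotation": [0, 0, 0], "delta_pos": [0, 0, 1], "grip": 1}, {"rotation": [0, 0, 0], "delta_pos": [0, 0, 1], "grip": 1}, {"rotation": [0, 0, 0], "delta_pos": [0, 0, 0.3], "grip": 1}, {"rotation": [0, 0, 0], "delta_pos": [0, 0, 0.1], "grip": 1}, {"rotation": [0, 0, 0], "delta_pos": [0, 0, 0], "grip": 1}]'

```text
time: 6.05
tcp_pos: [0.4439, 0.177, 0.0621]
ee_rot: [-2.126, 2.312, -0.001]
force: [-0.3, -0.1, 0.9]
gripper_width: 0.0001
grip_force: 0.0
```

>>> apply_moves --targets '[{"rotation": [0, 0, 0], "delta_pos": [0, 0, 0.2], "grip": 1}, {"rotation": [0, 0, 0], "delta_pos": [0, 0, 0.08], "grip": 1}, {"rotation": [0, 0, 0], "delta_pos": [0, 0, 0], "grip": 1}]'

```text
time: 6.35
tcp_pos: [0.4443, 0.1775, 0.056]
ee_rot: [-2.125, 2.31, -0.001]
force: [-3.4, -0.7, 9.0]
gripper_width: -0.0003
grip_force: 4.7
```

>>> apply_moves --targets '[{"rotation": [0, 0, 0], "delta_pos": [0, 0, 0.06], "grip": 1}, {"rotation": [0, 0, 0], "delta_pos": [0, 0, 0], "grip": 1}]'

```text
time: 6.55
tcp_pos: [0.4444, 0.1778, 0.0559]
ee_rot: [-2.125, 2.309, -0.001]
force: [-9.0, -1.2, 21.4]
gripper_width: -0.0002
grip_force: 10.5
```

>>> apply_moves --targets '[{"rotation": [0, 0, 0], "delta_pos": [0, 0, -0.6], "grip": 1}, {"rotation": [0, 0, 0], "delta_pos": [1, 0, 0], "grip": 1}, {"rotation": [0, 0, 0], "delta_pos": [1, 0, 0], "grip": 1}, {"rotation": [0, 0, 0], "delta_pos": [1, 0, 0], "grip": 1}, {"rotation": [0, 0, 0], "delta_pos": [1, 0, 0], "grip": 1}, {"rotation": [0, 0, 0], "delta_pos": [0.64, 0, 0], "grip": 1}, {"rotation": [0, 0, 0], "delta_pos": [0, 0, 0.4], "grip": 1}, {"rotation": [0, 0, 0], "delta_pos": [0, 0, 0.1], "grip": 1}]'

```text
time: 7.35
tcp_pos: [0.4335, 0.0611, 0.0548]
ee_rot: [2.125, -2.313, 0.0]
force: [-1.0, -3.4, 3.3]
gripper_width: 0.0002
grip_force: 1.6
```

>>> apply_moves --targets '[{"rotation": [0, 0, 0], "delta_pos": [0, 0, 0.1], "grip": 1}, {"rotation": [0, 0, 0], "delta_pos": [0, 0, 0], "grip": 1}, {"rotation": [0, 0, 0], "delta_pos": [0, 0, 0], "grip": 1}]'

```text
time: 7.65
tcp_pos: [0.4339, 0.0621, 0.0527]
ee_rot: [-2.127, 2.312, 0.0]
force: [0.2, 0.5, -0.1]
gripper_width: 0.0
grip_force: 0.2
```

>>> apply_moves --targets '[{"rotation": [0, 0, 0], "delta_pos": [0, 0, 0.08], "grip": 1}, {"rotation": [0, 0, 0], "delta_pos": [0, 0, 0.08], "grip": 1}, {"rotation": [0, 0, 0], "delta_pos": [0, 0, 0], "grip": 1}]'

```text
time: 7.95
tcp_pos: [0.4344, 0.0616, 0.0503]
ee_rot: [-2.127, 2.311, -0.002]
force: [-5.0, -0.7, 15.4]
gripper_width: 0.0002
grip_force: 7.8
```

a dips about 5.5 mm at its −y end, so it rocks. Next is c.

>>> apply_moves --targets '[{"rotation": [0, 0, 0], "delta_pos": [0, 0, -0.8], "grip": 1}, {"rotation": [0, 0, 0], "delta_pos": [0, -1, 0], "grip": 1}, {"rotation": [0, 0, 0], "delta_pos": [0, -1, 0], "grip": 1}, {"rotation": [0, 0, 0], "delta_pos": [0, -1, 0], "grip": 1}, {"rotation": [0, 0, 0], "delta_pos": [0, -1, 0], "grip": 1}, {"rotation": [0, 0, 0], "delta_pos": [0, -0.8, 0], "grip": 1}, {"rotation": [0, 0, 0], "delta_pos": [0, 0, 0.4], "grip": 1}, {"rotation": [0, 0, 0], "delta_pos": [0, 0, 0.1], "grip": 1}]'

```text
time: 8.75
tcp_pos: [0.5542, 0.0517, 0.056]
ee_rot: [-2.126, 2.312, -0.001]
force: [-0.6, 1.2, 11.0]
gripper_width: -0.0001
grip_force: 5.7
```

>>> apply_moves --targets '[{"rotation": [0, 0, 0], "delta_pos": [0, 0, 0.1], "grip": 1}, {"rotation": [0, 0, 0], "delta_pos": [0, 0, 0], "grip": 1}, {"rotation": [0, 0, 0], "delta_pos": [0, 0, 0], "grip": 1}]'

```text
time: 9.05
tcp_pos: [0.5542, 0.0517, 0.056]
ee_rot: [-2.126, 2.309, -0.004]
force: [-1.8, -1.5, 11.6]
gripper_width: 0.0004
grip_force: 5.9
```

>>> apply_moves --targets '[{"rotation": [0, 0, 0], "delta_pos": [0, 0, -0.6], "grip": 1}, {"rotation": [0, 0, 0], "delta_pos": [-1, 0, 0], "grip": 1}, {"rotation": [0, 0, 0], "delta_pos": [-1, 0, 0], "grip": 1}, {"rotation": [0, 0, 0], "delta_pos": [-1, 0, 0], "grip": 1}, {"rotation": [0, 0, 0], "delta_pos": [-1, 0, 0], "grip": 1}, {"rotation": [0, 0, 0], "delta_pos": [-0.64, 0, 0], "grip": 1}, {"rotation": [0, 0, 0], "delta_pos": [0, 0, 0.4], "grip": 1}, {"rotation": [0, 0, 0], "delta_pos": [0, 0, 0.1], "grip": 1}]'

```text
time: 9.85
tcp_pos: [0.5625, 0.1677, 0.0561]
ee_rot: [-2.127, 2.312, 0.002]
force: [-7.1, 5.2, 15.4]
gripper_width: -0.0001
grip_force: 7.0
```

>>> apply_moves --targets '[{"rotation": [0, 0, 0], "delta_pos": [0, 0, 0.1], "grip": 1}, {"rotation": [0, 0, 0], "delta_pos": [0, 0, 0], "grip": 1}, {"rotation": [0, 0, 0], "delta_pos": [0, 0, 0], "grip": 1}]'

```text
time: 10.15
tcp_pos: [0.5625, 0.1677, 0.056]
ee_rot: [-2.124, 2.311, 0.002]
force: [-10.0, 5.9, 16.5]
gripper_width: 0.0003
grip_force: 8.5
```

c is firm at both ends. Next is d.

>>> apply_moves --targets '[{"rotation": [0, 0, 0], "delta_pos": [0, 0, -0.6], "grip": 1}, {"rotation": [0, 0, 0], "delta_pos": [-1, 0, 0], "grip": 1}, {"rotation": [0, 0, 0], "delta_pos": [-1, -0.05, 0], "grip": 1}, {"rotation": [0, 0, 0], "delta_pos": [-0.1, 0, 0], "grip": 1}, {"rotation": [0, 0, 0], "delta_pos": [0, 0, 0.4], "grip": 1}, {"rotation": [0, 0, 0], "delta_pos": [0, 0, 0.2], "grip": 1}, {"rotation": [0, 0, 0], "delta_pos": [0, 0, 0], "grip": 1}, {"rotation": [0, 0, 0], "delta_pos": [0, 0, 0], "grip": 1}]'

```text
time: 10.95
tcp_pos: [0.5686, 0.2185, 0.056]
ee_rot: [-2.125, 2.312, -0.001]
force: [-7.1, 1.8, 17.4]
gripper_width: -0.0002
grip_force: 8.7
```

>>> apply_moves --targets '[{"rotation": [0, 0, 0], "delta_pos": [0, 0, -0.6], "grip": 1}, {"rotation": [0, 0, 0], "delta_pos": [-1, 0, 0], "grip": 1}, {"rotation": [0, 0, 0], "delta_pos": [-1, 0, 0], "grip": 1}, {"rotation": [0, 0, 0], "delta_pos": [-1, 0, 0], "grip": 1}, {"rotation": [0, 0, 0], "delta_pos": [-1, 0, 0], "grip": 1}, {"rotation": [0, 0, 0], "delta_pos": [-0.64, 0, 0], "grip": 1}, {"rotation": [0, 0, 0], "delta_pos": [0, 0, 0.4], "grip": 1}, {"rotation": [0, 0, 0], "delta_pos": [0, 0, 0.2], "grip": 1}]'

```text
time: 11.75
tcp_pos: [0.5791, 0.3351, 0.0559]
ee_rot: [-2.125, 2.31, -0.001]
force: [-12.4, 2.1, 32.7]
gripper_width: -0.0
grip_force: 16.5
```

>>> apply_moves --targets '[{"rotation": [0, 0, 0], "delta_pos": [0, 0, 0], "grip": 1}, {"rotation": [0, 0, 0], "delta_pos": [0, 0, 0], "grip": 1}]'

```text
time: 11.95
tcp_pos: [0.5787, 0.335, 0.056]
ee_rot: [-2.124, 2.31, 0.001]
force: [-5.4, 2.9, 13.2]
gripper_width: -0.0
grip_force: 6.4
```

d is firm as well. Next is b.

>>> apply_moves --targets '[{"rotation": [0, 0, 0], "delta_pos": [0, 0, -0.6], "grip": 1}, {"rotation": [0, 0, 0], "delta_pos": [0, 1, 0], "grip": 1}, {"rotation": [0, 0, 0], "delta_pos": [0, 1, 0], "grip": 1}, {"rotation": [0, 0, 0], "delta_pos": [0, 1, 0], "grip": 1}, {"rotation": [0, 0, 0], "delta_pos": [0, 1, 0], "grip": 1}, {"rotation": [0, 0, 0], "delta_pos": [0, 1, 0], "grip": 1}, {"rotation": [0, 0, 0], "delta_pos": [0, 0, 0.4], "grip": 1}, {"rotation": [0, 0, 0], "delta_pos": [0, 0, 0.2], "grip": 1}]'

```text
time: 12.75
tcp_pos: [0.4537, 0.3445, 0.053]
ee_rot: [2.126, -2.313, -0.001]
force: [-0.9, 1.6, 2.9]
gripper_width: 0.0
grip_force: 1.0
```

>>> apply_moves --targets '[{"rotation": [0, 0, 0], "delta_pos": [0, 0, 0], "grip": 1}, {"rotation": [0, 0, 0], "delta_pos": [0, 0, 0], "grip": 1}]'

```text
time: 12.95
tcp_pos: [0.4544, 0.3444, 0.0532]
ee_rot: [2.124, -2.313, 0.001]
force: [-0.1, -0.9, -0.7]
gripper_width: 0.0002
grip_force: 0.2
```

>>> apply_moves --targets '[{"rotation": [0, 0, 0], "delta_pos": [0, 0, -0.6], "grip": 1}, {"rotation": [0, 0, 0], "delta_pos": [1, 0, 0], "grip": 1}, {"rotation": [0, 0, 0], "delta_pos": [1, 0, 0], "grip": 1}, {"rotation": [0, 0, 0], "delta_pos": [1, 0, 0], "grip": 1}, {"rotation": [0, 0, 0], "delta_pos": [1, 0, 0], "grip": 1}, {"rotation": [0, 0, 0], "delta_pos": [0.64, 0, 0], "grip": 1}, {"rotation": [0, 0, 0], "delta_pos": [0, 0, 0.4], "grip": 1}, {"rotation": [0, 0, 0], "delta_pos": [0, 0, 0.2], "grip": 1}]'

```text
time: 13.75
tcp_pos: [0.445, 0.2291, 0.0557]
ee_rot: [2.127, -2.312, 0.003]
force: [-19.4, -5.8, 53.7]
gripper_width: -0.0001
grip_force: 26.4
```

>>> apply_moves --targets '[{"rotation": [0, 0, 0], "delta_pos": [0, 0, 0], "grip": 1}, {"rotation": [0, 0, 0], "delta_pos": [0, 0, 0], "grip": 1}]'

```text
time: 13.95
tcp_pos: [0.4447, 0.2291, 0.0559]
ee_rot: [2.127, -2.31, 0.004]
force: [-7.1, -7.7, 22.3]
gripper_width: -0.0001
grip_force: 11.5
```

a and b rock, so I'll pick up b.

>>> apply_moves --targets '[{"rotation": [0, 0, 0], "delta_pos": [0, 0, -1], "grip": 0}, {"rotation": [0, 0, 0], "delta_pos": [-0.8, 0, -0.4], "grip": 0}, {"rotation": [0, 0, 0], "delta_pos": [-0.8, 0, 0], "grip": 0}, {"rotation": [0, 0, 0], "delta_pos": [-0.8, 0, 0], "grip": 0}, {"rotation": [0, 0, 0], "delta_pos": [0, 0, 0], "grip": 0}, {"rotation": [0, 0, 0], "delta_pos": [0, 0, 0], "grip": 0}, {"rotation": [0, 0, 0], "delta_pos": [0, 0, 0], "grip": 0}]'

```text
time: 14.65
tcp_pos: [0.4488, 0.2893, 0.0878]
ee_rot: [2.125, -2.311, 0.0]
force: [0.5, -0.7, 0.6]
gripper_width: 0.0854
grip_force: 0.0
```

Run:
```python
from h import *
s=wrist(); st=robot.state(); print(st['tcp_pos'],st['gripper_width'],R.from_rotvec(st['ee_rot']).as_matrix().round(3).tolist())
V=s['color'][...,::-1].astype(float); V=(255*np.clip(V/160,0,1)**.6).astype(np.uint8); cv2.imwrite('pics/w3.png',V)
```

```text
[0.44889165 0.28915669 0.08811912] 0.08554749708000539 [[-0.084, -0.996, -0.001], [-0.996, 0.084, -0.001], [0.001, 0.001, -1.0]]
```

View pics/w3.png

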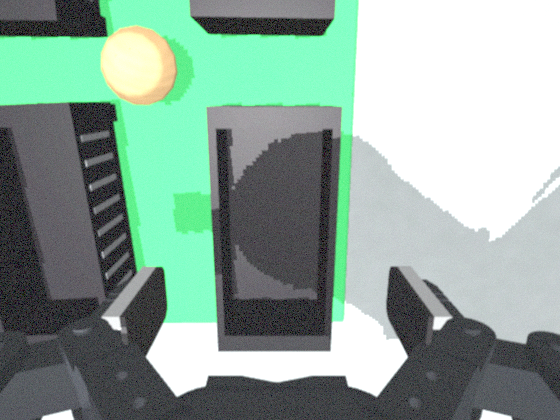

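b sits centred between the open fingers (tub at columns 215–335, fingers at 165 and 388). I'll descend and grip.

>>> apply_moves --targets '[{"rotation": [0, 0, 0], "delta_pos": [0, 0, 1], "grip": 0}, {"rotation": [0, 0, 0], "delta_pos": [0, 0, 1], "grip": 0}, {"rotation": [0, 0, 0], "delta_pos": [0, 0, 0.9], "grip": 0}, {"rotation": [0, 0, 0], "delta_pos": [0, 0, 0], "grip": 1}, {"rotation": [0, 0, 0], "delta_pos": [0, 0, 0], "grip": 1}, {"rotation": [0, 0, 0], "delta_pos": [0, 0, 0], "grip": 1}, {"rotation": [0, 0, 0], "delta_pos": [0, 0, 0], "grip": 1}, {"rotation": [0, 0, 0], "delta_pos": [0, 0, 0], "grip": 1}]'

```text
time: 15.5
tcp_pos: [0.4494, 0.2897, 0.0169]
ee_rot: [-2.125, 2.312, 0.0]
force: [-0.5, 0.7, -2.4]
gripper_width: 0.0613
grip_force: 65.4
```

>>> apply_moves --targets '[{"rotation": [0, 0, 0], "delta_pos": [0, 0, -0.5], "grip": 1}, {"rotation": [0, 0, 0], "delta_pos": [0, 0, -1], "grip": 1}, {"rotation": [0, 0, 0], "delta_pos": [0, 0, -1], "grip": 1}, {"rotation": [0, 0, 0], "delta_pos": [0, 0, -1], "grip": 1}, {"rotation": [0, 0, 0], "delta_pos": [0, 0, -1], "grip": 1}, {"rotation": [0, 0, 0], "delta_pos": [0, 0, -1], "grip": 1}, {"rotation": [0, 0, 0], "delta_pos": [0, 0, -1], "grip": 1}, {"rotation": [0, 0, 0], "delta_pos": [0, 0, 0], "grip": 1}]'

```text
time: 16.3
tcp_pos: [0.4509, 0.2907, 0.1831]
ee_rot: [-2.121, 2.307, -0.001]
force: [0.6, 0.5, -0.7]
gripper_width: 0.0615
grip_force: 65.6
```

>>> apply_moves --targets '[{"rotation": [0, 0, 0], "delta_pos": [0.94, -0.285, 0], "grip": 1}, {"rotation": [0, 0, 0], "delta_pos": [0.94, -0.285, 0], "grip": 1}, {"rotation": [0, 0, 0], "delta_pos": [0.94, -0.285, 0], "grip": 1}, {"rotation": [0, 0, 0], "delta_pos": [0.94, -0.285, 0], "grip": 1}, {"rotation": [0, 0, 0], "delta_pos": [0.94, -0.285, 0], "grip": 1}, {"rotation": [0, 0, 0], "delta_pos": [0.94, -0.285, 0], "grip": 1}, {"rotation": [0, 0, 0], "delta_pos": [0.94, -0.285, 0], "grip": 1}, {"rotation": [0, 0, 0], "delta_pos": [0.94, -0.285, 0], "grip": 1}]'

```text
time: 17.1
tcp_pos: [0.4898, 0.0963, 0.1782]
ee_rot: [2.126, -2.312, -0.001]
force: [1.6, 0.2, -1.7]
gripper_width: 0.0612
grip_force: 65.7
```

>>> apply_moves --targets '[{"rotation": [0, 0, 0], "delta_pos": [0.94, -0.285, 0], "grip": 1}, {"rotation": [0, 0, 0], "delta_pos": [0.94, -0.285, 0], "grip": 1}, {"rotation": [0, 0, 0], "delta_pos": [0.94, -0.285, 0], "grip": 1}, {"rotation": [0, 0, 0], "delta_pos": [0.94, -0.285, 0], "grip": 1}, {"rotation": [0, 0, 0], "delta_pos": [0.94, -0.285, 0], "grip": 1}, {"rotation": [0, 0, 0], "delta_pos": [0.94, -0.285, 0], "grip": 1}, {"rotation": [0, 0, 0], "delta_pos": [0.94, -0.285, 0], "grip": 1}, {"rotation": [0, 0, 0], "delta_pos": [0.94, -0.285, 0], "grip": 1}]'

```text
time: 17.9
tcp_pos: [0.5309, -0.0957, 0.1782]
ee_rot: [2.126, -2.313, -0.001]
force: [0.9, 0.2, -2.1]
gripper_width: 0.0613
grip_force: 65.7
```

>>> apply_moves --targets '[{"rotation": [0, 0, 0], "delta_pos": [0.94, -0.285, 0], "grip": 1}, {"rotation": [0, 0, 0], "delta_pos": [0.94, -0.285, 0], "grip": 1}, {"rotation": [0, 0, 0], "delta_pos": [0.94, -0.285, 0], "grip": 1}, {"rotation": [0, 0, 0], "delta_pos": [0.94, -0.285, 0], "grip": 1}, {"rotation": [0, 0, 0], "delta_pos": [0.94, -0.285, 0], "grip": 1}, {"rotation": [0, 0, 0], "delta_pos": [0.94, -0.285, 0], "grip": 1}, {"rotation": [0, 0, -0.11], "delta_pos": [0, 0, 0], "grip": 1}, {"rotation": [0, 0, 0], "delta_pos": [0, 0, 0], "grip": 1}]'

```text
time: 18.7
tcp_pos: [0.5615, -0.2393, 0.1777]
ee_rot: [2.188, -2.254, -0.003]
force: [-0.2, 0.7, -1.9]
gripper_width: 0.0616
grip_force: 65.7
```

Run:
```python
from h import *
s=wrist(); st=robot.state(); print(st['tcp_pos'],st['gripper_width'],R.from_rotvec(st['ee_rot']).as_matrix().round(3).tolist())
V=s['color'][...,::-1].copy(); v=[.4988,-.2363,-.0285]; C,Q=np.cos(v[2]),np.sin(v[2])
for z,c in((.09,(0,0,255)),(.005,(0,255,255))):
    p=proj(s,[[v[0]+C*A-Q*B,v[1]+Q*A+C*B,z] for A,B in((-.15,-.1),(.15,-.1),(.15,.1),(-.15,.1))])
    cv2.polylines(V,[np.round(p).astype(np.int32)],True,c,1)
cv2.imwrite('pics/w4.png',V)
```

```text
[ 0.56159324 -0.23877957  0.17798361] 0.06112095094813877 [[-0.031, -1.0, -0.001], [-1.0, 0.031, 0.001], [-0.001, 0.001, -1.0]]
```

View pics/w4.png

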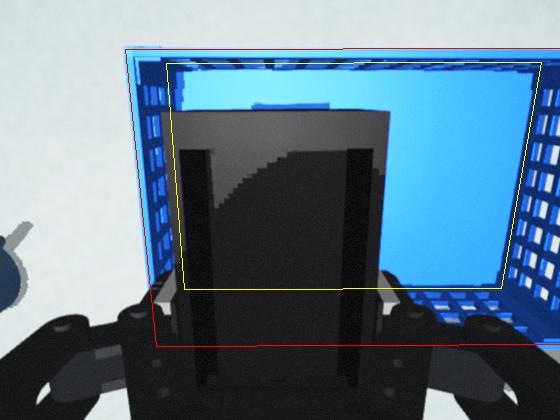

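The crate outline matches the fit and the held tub is level. I'll lower it in.

>>> apply_moves --targets '[{"rotation": [0, 0, 0], "delta_pos": [0, 0, 1], "grip": 1}, {"rotation": [0, 0, 0], "delta_pos": [0, 0, 1], "grip": 1}, {"rotation": [0, 0, 0], "delta_pos": [0, 0, 1], "grip": 1}, {"rotation": [0, 0, 0], "delta_pos": [0, 0, 1], "grip": 1}, {"rotation": [0, 0, 0], "delta_pos": [0, 0, 1], "grip": 1}, {"rotation": [0, 0, 0], "delta_pos": [0, 0, 0.9], "grip": 1}, {"rotation": [0, 0, 0], "delta_pos": [0, 0, 0.3], "grip": 1}, {"rotation": [0, 0, 0], "delta_pos": [0, 0, 0.15], "grip": 1}]'

```text
time: 19.55
tcp_pos: [0.5617, -0.2384, 0.0196]
ee_rot: [2.189, -2.253, -0.001]
force: [-0.2, 0.3, -1.7]
gripper_width: 0.0613
grip_force: 65.7
```

>>> apply_moves --targets '[{"rotation": [0, 0, 0], "delta_pos": [0, 0, 0.1], "grip": 1}, {"rotation": [0, 0, 0], "delta_pos": [0, 0, 0], "grip": 1}]'

```text
time: 19.75
tcp_pos: [0.5626, -0.2389, 0.0184]
ee_rot: [-2.189, 2.253, -0.002]
force: [0.4, 0.2, -1.7]
gripper_width: 0.061
grip_force: 65.7
```

>>> apply_moves --targets '[{"rotation": [0, 0, 0], "delta_pos": [0, 0, 0.04], "grip": 1}, {"rotation": [0, 0, 0], "delta_pos": [0, 0, 0], "grip": 1}, {"rotation": [0, 0, 0], "delta_pos": [0, 0, 0], "grip": 0}, {"rotation": [0, 0, 0], "delta_pos": [0, 0, 0], "grip": 0}, {"rotation": [0, 0, 0], "delta_pos": [0, 0, 0], "grip": 0}, {"rotation": [0, 0, 0], "delta_pos": [0, 0, 0], "grip": 0}, {"rotation": [0, 0, 0], "delta_pos": [0, 0, 0], "grip": 0}]'

```text
time: 20.45
tcp_pos: [0.5621, -0.2389, 0.0166]
ee_rot: [-2.189, 2.253, -0.0]
force: [0.8, 0.4, 0.4]
gripper_width: 0.0856
grip_force: 0.0
```

>>> apply_moves --targets '[{"rotation": [0, 0, 0], "delta_pos": [0, 0, -0.5], "grip": 0}, {"rotation": [0, 0, 0], "delta_pos": [0, 0, -1], "grip": 0}, {"rotation": [0, 0, 0], "delta_pos": [0, 0, -1], "grip": 0}, {"rotation": [0, 0, 0], "delta_pos": [0, 0, -1], "grip": 0}, {"rotation": [0, 0, 0], "delta_pos": [0, 0, -1], "grip": 0}, {"rotation": [0, 0, 0.11], "delta_pos": [0, 0, -1], "grip": 0}, {"rotation": [0, 0, 0], "delta_pos": [0, 0, 0], "grip": 0}]'

```text
time: 21.15
tcp_pos: [0.5642, -0.2398, 0.1596]
ee_rot: [-2.123, 2.311, -0.012]
force: [0.7, 0.2, -0.4]
gripper_width: 0.0854
grip_force: 0.0
```

>>> apply_moves --targets '[{"rotation": [0, 0, 0], "delta_pos": [-0.87, 0.38, 0], "grip": 0}, {"rotation": [0, 0, 0], "delta_pos": [-0.87, 0.38, 0], "grip": 0}, {"rotation": [0, 0, 0], "delta_pos": [-0.87, 0.38, 0], "grip": 0}, {"rotation": [0, 0, 0], "delta_pos": [-0.87, 0.38, 0], "grip": 0}, {"rotation": [0, 0, 0], "delta_pos": [-0.87, 0.38, 0], "grip": 0}, {"rotation": [0, 0, 0], "delta_pos": [-0.87, 0.38, 0], "grip": 0}, {"rotation": [0, 0, 0], "delta_pos": [-0.87, 0.38, 0], "grip": 0}, {"rotation": [0, 0, 0], "delta_pos": [-0.87, 0.38, 0], "grip": 0}]'

```text
time: 21.95
tcp_pos: [0.5003, -0.0583, 0.1544]
ee_rot: [-2.126, 2.312, -0.0]
force: [0.1, 0.0, 0.1]
gripper_width: 0.0857
grip_force: 0.0
```

>>> apply_moves --targets '[{"rotation": [0, 0, 0], "delta_pos": [-0.87, 0.38, 0.33], "grip": 0}, {"rotation": [0, 0, 0], "delta_pos": [-0.87, 0.38, 0.33], "grip": 0}, {"rotation": [0, 0, 0], "delta_pos": [-0.87, 0.38, 0.33], "grip": 0}, {"rotation": [0, 0, 0], "delta_pos": [-0.87, 0.38, 0.33], "grip": 0}, {"rotation": [0, 0, 0], "delta_pos": [-0.87, 0.38, 0.33], "grip": 0}, {"rotation": [0, 0, 0], "delta_pos": [-0.87, 0.38, 0.33], "grip": 0}, {"rotation": [0, 0, 0], "delta_pos": [-0.87, 0.38, 0.33], "grip": 0}, {"rotation": [0, 0, 0], "delta_pos": [-0.87, 0.38, 0.33], "grip": 0}]'

```text
time: 22.75
tcp_pos: [0.4393, 0.1215, 0.0882]
ee_rot: [-2.126, 2.312, -0.0]
force: [0.2, 0.9, 0.1]
gripper_width: 0.0853
grip_force: 0.0
```

>>> apply_moves --targets '[{"rotation": [0, 0, 0], "delta_pos": [0, 0, 0], "grip": 0}, {"rotation": [0, 0, 0], "delta_pos": [0, 0, 0], "grip": 0}]'

```text
time: 22.95
tcp_pos: [0.4396, 0.1209, 0.0883]
ee_rot: [2.128, -2.311, 0.0]
force: [0.2, 0.0, 0.4]
gripper_width: 0.0851
grip_force: 0.0
```

Run:
```python
from h import *
s=wrist(); st=robot.state(); print(st['tcp_pos'],st['gripper_width'],R.from_rotvec(st['ee_rot']).as_matrix().round(3).tolist())
V=s['color'][...,::-1].astype(float); V=(255*np.clip(V/160,0,1)**.6).astype(np.uint8); cv2.imwrite('pics/w5.png',V)
```

```text
[0.43992279 0.12056774 0.08849057] 0.08536640086323773 [[-0.083, -0.997, 0.001], [-0.997, 0.083, 0.0], [-0.0, -0.001, -1.0]]
```

View pics/w5.png

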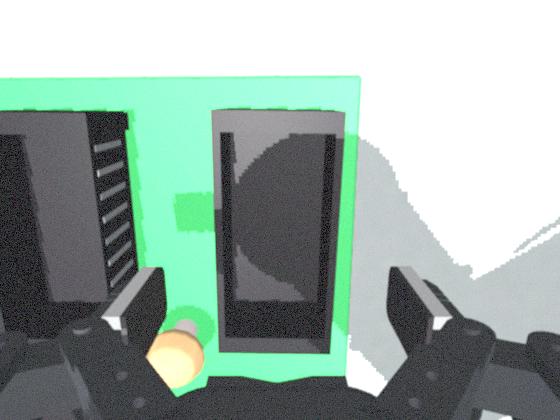

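a is centred too (tub at columns 212–345) and the mushroom is clear of the fingers. I'll grip and carry it.

>>> apply_moves --targets '[{"rotation": [0, 0, 0], "delta_pos": [0, 0, 1], "grip": 0}, {"rotation": [0, 0, 0], "delta_pos": [0, 0, 1], "grip": 0}, {"rotation": [0, 0, 0], "delta_pos": [0, 0, 0.9], "grip": 0}, {"rotation": [0, 0, 0], "delta_pos": [0, 0, 0], "grip": 1}, {"rotation": [0, 0, 0], "delta_pos": [0, 0, 0], "grip": 1}, {"rotation": [0, 0, 0], "delta_pos": [0, 0, 0], "grip": 1}, {"rotation": [0, 0, 0], "delta_pos": [0, 0, 0], "grip": 1}, {"rotation": [0, 0, 0], "delta_pos": [0, 0, 0], "grip": 1}]'

```text
time: 23.8
tcp_pos: [0.4402, 0.1209, 0.0163]
ee_rot: [-2.125, 2.312, -0.0]
force: [-0.0, 0.6, -1.8]
gripper_width: 0.0617
grip_force: 65.0
```

>>> apply_moves --targets '[{"rotation": [0, 0, 0], "delta_pos": [0, 0, -0.5], "grip": 1}, {"rotation": [0, 0, 0], "delta_pos": [0, 0, -1], "grip": 1}, {"rotation": [0, 0, 0], "delta_pos": [0, 0, -1], "grip": 1}, {"rotation": [0, 0, 0], "delta_pos": [0, 0, -1], "grip": 1}, {"rotation": [0, 0, 0], "delta_pos": [0, 0, -1], "grip": 1}, {"rotation": [0, 0, 0], "delta_pos": [0, 0, -1], "grip": 1}, {"rotation": [0, 0, 0], "delta_pos": [0, 0, -1], "grip": 1}, {"rotation": [0, 0, 0], "delta_pos": [0, 0, 0], "grip": 1}]'

```text
time: 24.6
tcp_pos: [0.4417, 0.1215, 0.1819]
ee_rot: [-2.122, 2.307, -0.004]
force: [0.2, 1.1, -1.4]
gripper_width: 0.0614
grip_force: 65.4
```

>>> apply_moves --targets '[{"rotation": [0, 0, 0], "delta_pos": [0.88, -0.06, 0], "grip": 1}, {"rotation": [0, 0, 0], "delta_pos": [0.88, -0.06, 0], "grip": 1}, {"rotation": [0, 0, 0], "delta_pos": [0.88, -0.06, 0], "grip": 1}, {"rotation": [0, 0, 0], "delta_pos": [0.88, -0.06, 0], "grip": 1}, {"rotation": [0, 0, 0], "delta_pos": [0.88, -0.06, 0], "grip": 1}, {"rotation": [0, 0, 0], "delta_pos": [0.88, -0.06, 0], "grip": 1}, {"rotation": [0, 0, 0], "delta_pos": [0.88, -0.06, 0], "grip": 1}, {"rotation": [0, 0, 0], "delta_pos": [0.88, -0.06, 0], "grip": 1}]'

```text
time: 25.4
tcp_pos: [0.4364, -0.0565, 0.1776]
ee_rot: [2.126, -2.312, -0.001]
force: [0.8, 0.1, -1.0]
gripper_width: 0.0614
grip_force: 65.4
```

>>> apply_moves --targets '[{"rotation": [0, 0, 0], "delta_pos": [0.88, -0.06, 0], "grip": 1}, {"rotation": [0, 0, 0], "delta_pos": [0.88, -0.06, 0], "grip": 1}, {"rotation": [0, 0, 0], "delta_pos": [0.88, -0.06, 0], "grip": 1}, {"rotation": [0, 0, 0], "delta_pos": [0.88, -0.06, 0], "grip": 1}, {"rotation": [0, 0, 0], "delta_pos": [0.88, -0.06, 0], "grip": 1}, {"rotation": [0, 0, 0], "delta_pos": [0.88, -0.06, 0], "grip": 1}, {"rotation": [0, 0, -0.11], "delta_pos": [0.88, -0.06, 0], "grip": 1}, {"rotation": [0, 0, 0], "delta_pos": [0.9, -0.06, 0], "grip": 1}]'

```text
time: 26.2
tcp_pos: [0.4348, -0.2332, 0.1775]
ee_rot: [2.191, -2.252, -0.001]
force: [0.3, 0.6, -0.9]
gripper_width: 0.0614
grip_force: 65.4
```

>>> apply_moves --targets '[{"rotation": [0, 0, 0], "delta_pos": [0, 0, 0], "grip": 1}, {"rotation": [0, 0, 0], "delta_pos": [0, 0, 0], "grip": 1}]'

```text
time: 26.4
tcp_pos: [0.4349, -0.2326, 0.1774]
ee_rot: [2.187, -2.255, -0.002]
force: [0.1, 0.6, -0.6]
gripper_width: 0.0611
grip_force: 65.4
```

Run:
```python
from h import *
s=wrist(); st=robot.state(); print(st['tcp_pos'],st['gripper_width'],R.from_rotvec(st['ee_rot']).as_matrix().round(3).tolist())
V=s['color'][...,::-1].astype(float); V=(255*np.clip(V/160,0,1)**.6).astype(np.uint8); cv2.imwrite('pics/w6.png',V)
```

```text
[ 0.43497995 -0.23216834  0.17757439] 0.06155681962451218 [[-0.029, -1.0, -0.001], [-1.0, 0.029, 0.001], [-0.001, 0.001, -1.0]]
```

View pics/w6.png

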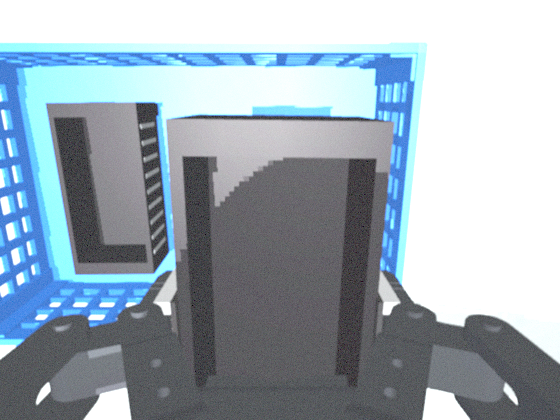

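The first tub stands upright at left in the crate (48–165, 103–272), and the second is over the free slot. I'll lower it, release and retreat.

>>> apply_moves --targets '[{"rotation": [0, 0, 0], "delta_pos": [0, 0, 1], "grip": 1}, {"rotation": [0, 0, 0], "delta_pos": [0, 0, 1], "grip": 1}, {"rotation": [0, 0, 0], "delta_pos": [0, 0, 1], "grip": 1}, {"rotation": [0, 0, 0], "delta_pos": [0, 0, 1], "grip": 1}, {"rotation": [0, 0, 0], "delta_pos": [0, 0, 1], "grip": 1}, {"rotation": [0, 0, 0], "delta_pos": [0, 0, 0.9], "grip": 1}, {"rotation": [0, 0, 0], "delta_pos": [0, 0, 0.3], "grip": 1}, {"rotation": [0, 0, 0], "delta_pos": [0, 0, 0.24], "grip": 1}]'

```text
time: 27.25
tcp_pos: [0.4354, -0.2321, 0.0169]
ee_rot: [2.19, -2.252, -0.0]
force: [0.6, -0.1, -0.9]
gripper_width: 0.0613
grip_force: 65.4
```

>>> apply_moves --targets '[{"rotation": [0, 0, 0], "delta_pos": [0, 0, 0.02], "grip": 1}, {"rotation": [0, 0, 0], "delta_pos": [0, 0, 0], "grip": 1}, {"rotation": [0, 0, 0], "delta_pos": [0, 0, 0], "grip": 0}, {"rotation": [0, 0, 0], "delta_pos": [0, 0, 0], "grip": 0}, {"rotation": [0, 0, 0], "delta_pos": [0, 0, 0], "grip": 0}, {"rotation": [0, 0, 0], "delta_pos": [0, 0, 0], "grip": 0}, {"rotation": [0, 0, 0], "delta_pos": [0, 0, 0], "grip": 0}]'

```text
time: 27.95
tcp_pos: [0.4354, -0.2326, 0.0167]
ee_rot: [-2.189, 2.253, -0.0]
force: [-0.0, 0.0, -0.0]
gripper_width: 0.0857
grip_force: 0.0
```

>>> apply_moves --targets '[{"rotation": [0, 0, 0], "delta_pos": [0, 0, -0.5], "grip": 0}, {"rotation": [0, 0, 0], "delta_pos": [0, 0, -1], "grip": 0}, {"rotation": [0, 0, 0], "delta_pos": [0, 0, -1], "grip": 0}, {"rotation": [0, 0, 0], "delta_pos": [0, 0, -1], "grip": 0}, {"rotation": [0, 0, 0], "delta_pos": [0, 0, -1], "grip": 0}, {"rotation": [0, 0, 0], "delta_pos": [0, 0, -1], "grip": 0}, {"rotation": [0, 0, 0], "delta_pos": [0, 0, -1], "grip": 0}, {"rotation": [0, 0, 0], "delta_pos": [0, 0, -1], "grip": 0}]'

```text
time: 28.75
tcp_pos: [0.4351, -0.2325, 0.2051]
ee_rot: [-2.189, 2.253, 0.0]
force: [0.7, 0.3, -0.4]
gripper_width: 0.0853
grip_force: 0.0
```

>>> apply_moves --targets '[{"rotation": [0, 0, 0], "delta_pos": [-1, 0, -0.3], "grip": 0}, {"rotation": [0, 0, 0], "delta_pos": [-1, 0, -0.3], "grip": 0}, {"rotation": [0, 0, 0], "delta_pos": [-1, 0, -0.3], "grip": 0}, {"rotation": [0, 0, 0], "delta_pos": [-1, 0, -0.3], "grip": 0}, {"rotation": [0, 0, 0], "delta_pos": [-1, 0, -0.3], "grip": 0}, {"rotation": [0, 0, 0], "delta_pos": [-1, 0, -0.3], "grip": 0}, {"rotation": [0, 0, 0], "delta_pos": [-1, 0, -0.3], "grip": 0}, {"rotation": [0, 0, 0], "delta_pos": [0, 0, 0], "grip": 0}]'

```text
time: 29.55
tcp_pos: [0.4409, -0.0557, 0.2576]
ee_rot: [-2.191, 2.249, -0.002]
force: [-0.3, -0.8, 0.0]
gripper_width: 0.0853
grip_force: 0.0
```

Run:
```python
from h import *
a=imaging.snapshot('top')['color']; b=imaging.snapshot('side')['color']
cv2.imwrite('pics/end.png',cv2.resize(np.hstack([a,b])[...,::-1],(800,300)))
```

```text
(no output)
```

View pics/end.png

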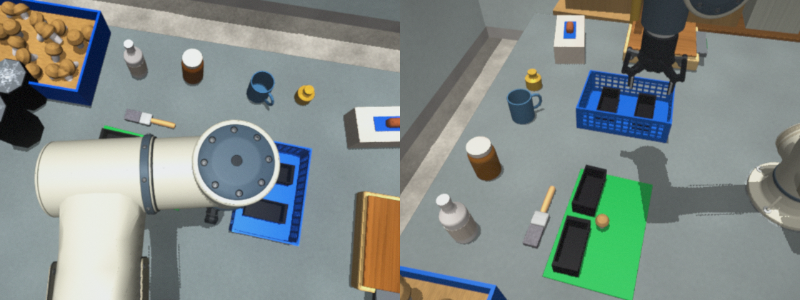

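The side view shows both tubs upright in the crate (610,98 and 645,103). The two steady tubs, the mushroom and the brush are still in place.

```bash
python3 -c "
from bench import robot
print(robot.hand_in())"
```

```text
the job is handed in; nothing more can be done
None
```

The tubs on spots a and b rocked, so both now stand upright in the blue crate; the steady ones on c and d, the mushroom and the brush are still in place, and the job was handed in at about 30 s (no verdict was returned).

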